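# Clear the hang bracket and seat the hose elbow

### The arm

A 7-joint arm with a two-finger parallel gripper is mounted at the origin on the work surface. World frame = base frame: x ahead of the robot, y to its left, z up, the work surface at z = 0. Lengths are in m, angles in rad, forces in N, time in s.
With the tool pointing down it reaches from about 0.425 to 0.95 m from the base axis. Payload 4.7 kg.
Tool frame: the origin (TCP) lies at the very end of the fingers, on their centre line; the grasp point (between the pads) lies 19 mm behind it; z points along the fingers, y is the line along which they close (so a half turn about z gives the same grasp; the last joint's range is limited). The gripper opens to 85 mm and grips with 20 to 120 N. Pads are 22 mm wide; open, the fingers measure 114 mm over their backs; the gripper's body (76 mm by 85 mm) begins 54 mm behind the grasp point. The pads swing forward as they close: fully open they stand 13 mm farther back than shut.
Start: joints at [-1.303, 0.469, -0.049, 1.532, 0.024, 1.141, -0.082], TCP at [0.197, 0.646, 0.231] pointing down, gripper open.
Joint ranges: [-2.59, 2.59], [-0.33, 1.99], [-1.39, 1.29], [0.1, 2.45], [-1.04, 4.18], [0.21, 1.99], [-2.66, 2.66]. Speed limits (rad/s): [2.57, 2.57, 3.14, 3.14, 3.14, 3.14, 3.14].

### API

Orientations are given as a 3x3 rotation matrix whose columns are the frame's x, y, z axes.
In Python, from workcell import r, cams, job gives the robot as it stands.
- The arm moves only by the tool carry_out, never from a script. Its argument "rows" is text: rows parted by semicolons, each of 7 numbers parted by spaces: the shift along the tool's x, y, z in cm, then the turn, a rotation vector about the tool's x, y, z in degrees, then the finger opening in cm, from 0 to 8.54. In form: dx dy dz ax ay az fingers; .... A call has 1 to 10 rows; each row shifts and turns the commanded pose from where the row before left it, along the tool's axes as they then stand; what a row does not reach is not made up. A row lasts 1/12 s, in which the tool goes at most 41.7 mm and 7.16 degrees, less where a joint would pass 70% of its speed; a pose out of reach is approached as far as the arm can. A call is refused whole if a number of a shift passes 4.17 or a number of a turn 7.16, either way. A call with a gripper value outside its range is refused whole. The fingers move at their own pace and stop on an object; "newtons" is the grip in N (left out, the last holds). Time passes only in rows, so rows that do not move let the fingers close. It gives the time, the measured TCP pose, the force, the opening and the grip force at its end, in the units of the state.
- r.sense(): the state, without advancing time (a new reading comes with each control period).
- cams.capture(name): name is "scene" or "top"; returns (picture, depth): 420x560x3 uint8, red, green, blue; 420x560 float32, m along the optical axis (not along the pixel's ray), 0 where there is no reading.
- cams.camera_model(name): a dict with "K" (3x3 intrinsics, pixels), "k1" (the pictures are not rectified: a ray, as slopes to the right and down, at radius r is drawn at 1 + k1 r^2 times it, then the intrinsics apply), "pose" (4x4, takes a point from camera to world coordinates). Camera axes: x right, y down, z forward; pixel columns grow to the right and rows downward; lengths in m; the calibration is good to about 2 mm. A picture is of the moment at which its call begins. camera_model takes no time and is no camera call.
- job.hand_in(): hands the job in; it is judged then, once.
Trained networks look in the newest picture that a camera, given by its name, has taken for a name from the list of things; names that differ only in an ending like _2 or _b are one class to them, and where a whole thing is asked for, a point or a joint stands for the part that bears it (a point fixed in the world has none). Each returns a list of dicts, best first, with "conf" (0 to 1); they miss things now and then, are a little off and sometimes report something else, mostly with a low value. They report only what shows in the picture. A call takes as long as a camera call. They do not tell look-alikes from the thing itself.
- cams.boxes_of(camera, target): "bbox" ([left, top, right, bottom] in pixels, round what is visible of it).
- cams.regions_of(camera, target): "region" (420x560 bool, what is visible of it) and "bbox" ([left, top, right, bottom] in pixels, round what is visible of it).
- cams.pinpoint(camera, target): "point" ([row, column] in pixels: a listed point, or the origin of a listed thing).
The state is a dict: "time_s": time; "joint_pos": joint angles; "qvel": joint speeds; "effort": joint torques, N m; "tool_pos": TCP position; "orientation": TCP orientation; "contact_force": force on the tool from outside, world axes, zero at the start; "torque": the same for the moment, N m; "opening": finger opening in m; "finger_force": force on a finger pad.
Only numpy, scipy, OpenCV 4.12 (cv2) and the standard library are available. Lean on these libraries where they do the work, as an engineer would, in place of code of your own. Each camera call takes 0.05 s, during which the arm holds its last target. There are 200 camera calls.

### The job

The brass hose elbow on the block in the tilted vise is only hand-started, and the steel angle bracket hung on the stud beside it is in its way. Slide the bracket up the slope to the wide end of its keyhole slot, lift it off and lay it in the grey parts tray, plate down; then screw the elbow in clockwise until it tightens, stopping when its spout points squarely across the block, at a right angle to the up-slope direction, towards the stud's side. Do not overtighten it, and let go of everything at the end.

Things in the scene. Friction and masses are not known exactly. Their poses are not given: they have to be found in the camera images.
- block: Aluminium block 114 x 200 x 36 mm, held fast in a tilting vise; its top face slopes 0.56 rad (32 deg), rising away from the robot. Origin: centre of the top face, 165 mm above the table. x up the slope, y across it (left as the robot sees it), z square out of the face. The elbow's port is at x 0, y +60 mm: a boss 42 mm across, 10 mm high.
- stud (a point): Headed steel stud fixed on the block; the point is the centre of its head's top, at (20, -50, 13) mm in the block's frame, axes as the block's. Head 22 mm across, 8 to 13 mm above the face; shank 10 mm across below it.
- bracket_grip (a point): Loose steel angle bracket, 0.25 kg: plate 110 (x) x 60 (y) x 5 mm lying on the block's face, with an upright flange 70 mm long, 5 mm thick, 57 mm high along its +y edge. Point: mid-thickness of the flange, 40 mm above the plate's underside; the flange runs -33 to +37 mm of it in x; plate centre at (12, -27.5, -40) mm from it. Axes: x up the slope while hung, z out of the plate.
- keyhole (a point): Centre of the wide end of the bracket's keyhole slot (32 x 30 mm opening), on the plate's underside, at (0, -27.5, -40) mm from bracket_grip; axes as the bracket's. The slot narrows to 13 mm towards +x, where the stud hangs. To free it move the bracket 35.5 mm (+-4) up the slope until the stud is centred here, then straight off the face; it is clear after 15 mm.
- elbow (a joint): Elbow's turn about its axis: 0 = spout up the slope (block +x); grows clockwise seen from outside the face, as it screws in; 1.571 = spout across to block -y, the wanted angle. Starts at 0.1 to 0.45. Friction 0.16 N m; from 1.3 on it tightens, adding 0.32 N m per rad (0.09 N m at 1.571). Stays where left (springs back to 1.8 if beyond). The hung bracket blocks it at about 1.2.
- elbow_grip (a point): Brass hose elbow: square body 26 x 26 mm, 20 to 57 mm above the block's face; barbed round spout 18 to 23 mm thick, its axis 36 mm above the face, reaching 95 mm out. Point: on the turning axis, 40 mm above the face. Axes turn with the elbow: x along the spout, y square to the body's two free flats (pinch across y), z out of the face.
- tray_in (a point): Grey open parts tray fixed on the table, 170 mm (x) x 220 mm (y) x 40 mm high outside, walls and floor 5 mm; the point is the centre of its inner floor; z up.
- bottle: White plastic bottle standing at the back of the table, 52 mm across, 130 mm high; origin at the centre of its foot. A bystander: leave standing.
Not all that is in view belongs to the job. What is shaped like the part that bears bracket_grip but blue is not meant. Leave any purple look-alike of the part that bears block alone.

How it is judged:
By the outcome, as a careful person would: the job done as asked, in the order asked, and still so for the second after the job is handed in, with the robot touching nothing.
It also fails if it takes over 64 s, if anything falls off the work surface, if the arm or the gripper's body presses on something with over 40 N, if the wrist force passes 120 N, or if a joint passes its speed limit or range.

## Working session

There is one attempt and no reset: what is moved stays moved. The work goes in short steps, Python scripts to look and compute and a tool call to move; the robot and the scene stay as the last step left them, time stands still between calls to the robot, and variables do not carry over. Pictures are saved under pics/ and viewed, at most 10 in all, crops included, and the job is handed in when it is done.

Besides the shell and the picture viewer there is one more tool, called after "Emit:" as name(argument=value, ...), one argument or row to a line, values as JSON. carry_out: Moves the arm, as the interface text tells. Its arguments: {"type":"object","properties":{"rows":{"type":"string"},"newtons":{"type":"number"}},"required":["rows"]}

```bash
mkdir -p pics; ls
python3 - <<'E'
from workcell import r,cams,job
import cv2,numpy as np
for n in("scene","top"):
    p,d=cams.capture(n); cv2.imwrite(f"pics/{n}0.png",cv2.cvtColor(p,cv2.COLOR_RGB2BGR)); np.save(f"pics/{n}0.npy",d)
    m=cams.camera_model(n);print(n,m)
    for t in("block","stud","bracket_grip","keyhole","elbow_grip","tray_in","bottle"):
        print(t,[(round(x["conf"],2),np.round(x["point"],1).tolist()) for x in cams.pinpoint(n,t)])
s=r.sense();print(s)
E
```

```text
pics
scene {'K': array([[531.58530603,   0.        , 277.64360094],
       [  0.        , 531.58530603, 214.94743616],
       [  0.        ,   0.        ,   1.        ]]), 'k1': -0.07271955299875063, 'pose': array([[-0.60106824,  0.50932066, -0.61588102,  1.39843704],
       [ 0.79916851,  0.38962736, -0.45773378,  0.63658128],
       [ 0.00683083, -0.76732196, -0.64122566,  1.0212829 ],
       [ 0.        ,  0.        ,  0.        ,  1.        ]])}
block [(0.78, [231.2, 342.0]), (0.59, [127.6, 251.7])]
stud [(0.77, [219.5, 332.3]), (0.71, [116.2, 241.7]), (0.7, [216.3, 352.0])]
bracket_grip [(0.82, [218.3, 354.0])]
keyhole [(0.68, [245.9, 387.0]), (0.65, [223.2, 335.9])]
elbow_grip [(0.84, [234.2, 373.1]), (0.74, [129.3, 263.2])]
tray_in [(0.68, [225.2, 218.9])]
bottle [(0.63, [328.6, 259.2])]
top {'K': array([[448.89922866,   0.        , 274.83100148],
       [  0.        , 448.89922866, 204.51112508],
       [  0.        ,   0.        ,   1.        ]]), 'k1': 0.04909738327556084, 'pose': array([[ 0.02561346, -0.99168069,  0.12614813,  0.39031993],
       [-0.99952071, -0.02759964,
[... 679 characters left out ...]
[ 6.16676919e-05, -1.13835834e-03, -3.82608195e-04,  1.15036658e-04,
        6.19014140e-04,  7.59163381e-04,  1.66393590e-03]), 'effort': array([ 4.75592024e-04, -5.10108411e+01, -4.71022655e-02, -2.38006729e+01,
        1.06551722e-02,  7.65334280e-04, -9.63955529e-06]), 'tool_pos': array([0.19737396, 0.6455245 , 0.23136737]), 'orientation': array([[-9.56285569e-01,  2.92434456e-01,  8.69759166e-06],
       [ 2.92434455e-01,  9.56285561e-01,  1.28722567e-04],
       [ 2.93255324e-05,  1.25639008e-04, -9.99999992e-01]]), 'contact_force': array([0.32713869, 0.35480176, 0.04879609]), 'torque': array([-0.01286951,  0.0074725 ,  0.04913295]), 'finger_force': 0.0, 'opening': 0.08537224653852167}
```

Run:
```python
import cv2
a=cv2.imread("pics/top0.png");cv2.imwrite("pics/a.png",cv2.resize(a,(800,600)))
a=cv2.imread("pics/scene0.png");cv2.imwrite("pics/b.png",cv2.resize(a,(800,600)))
```

```text
(no output)
```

View pics/a.png

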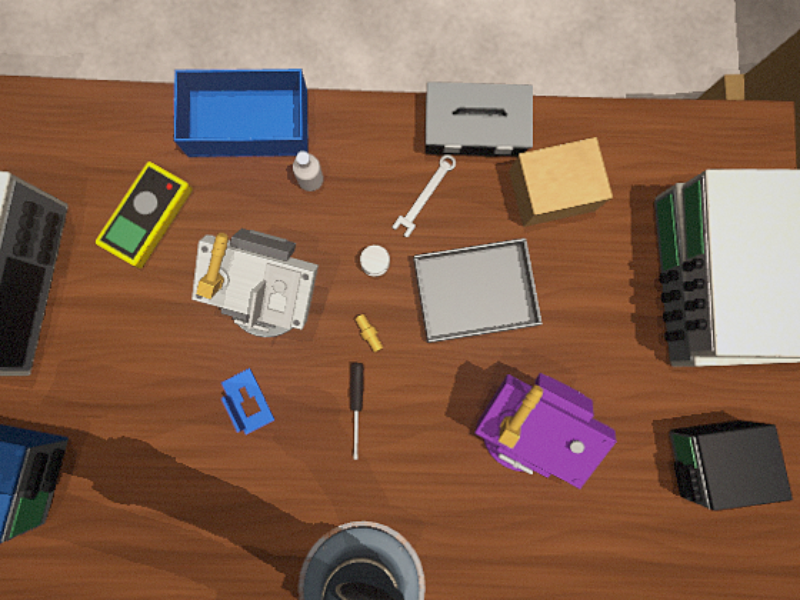

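View pics/b.png

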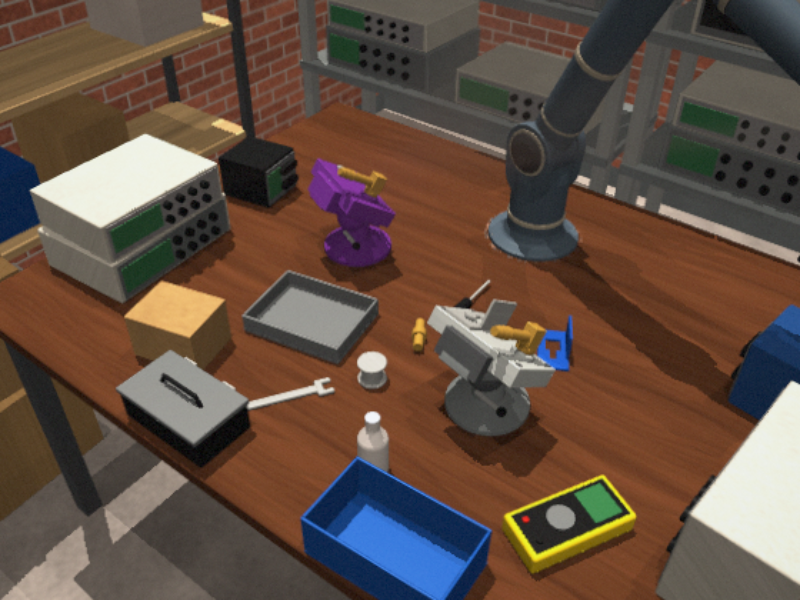

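```bash
cat > h.py <<'E'
import numpy as np,cv2
from workcell import r,cams,job
def rays(n,px):  # px (N,2) col,row -> unit-z rays
    m=cams.camera_model(n);K=m["K"];px=np.asarray(px,float).reshape(-1,1,2)
    u=cv2.undistortPoints(px,K,np.array([m["k1"],0,0,0,0.]))[:,0]
    return np.c_[u,np.ones(len(u))],m["pose"]
def pts(n,px,d):
    R,T=rays(n,px);return (R*np.asarray(d)[:,None])@T[:3,:3].T+T[:3,3]
def cloud(n,d,box):
    l,t,rr,b=box;c,w=np.meshgrid(np.arange(l,rr),np.arange(t,b));px=np.c_[c.ravel(),w.ravel()]
    z=d[px[:,1],px[:,0]];k=z>0;return pts(n,px[k],z[k]),px[k]
def hitplane(n,rc,p0,nn):
    R,T=rays(n,[[rc[1],rc[0]]]);v=T[:3,:3]@R[0];o=T[:3,3];return o+v*((p0-o)@nn/(v@nn))
def tri(a,b): # (cam,rc) x2
    A=0;B=0;g=[]
    for n,rc in(a,b):
        R,T=rays(n,[[rc[1],rc[0]]]);v=T[:3,:3]@R[0];v/=np.linalg.norm(v);P=np.eye(3)-np.outer(v,v);A=A+P;B=B+P@T[:3,3];g.append((P,T[:3,3]))
    x=np.linalg.solve(A,B);return x,[np.linalg.norm(P@(x-o)) for P,o in g]
E
python3 - <<'E'
from h import *
d=np.load("pics/top0.npy")
P,px=cloud("top",d,(130,160,225,237))
k=(P[:,2]>0.09)&(P[:,2]<0.26);P=P[k];px=px[k]
rng=np.random.default_rng(0);best=0
for i in range(3000):
    q=P[rng.choice(len(P),3,False)];n=np.cross(q[1]-q[0],q[2]-q[0]);l=np.linalg.norm(n)
    if l<1e-6:continue
    n/=l;n*=np.sign(n[2])
    if abs(n[2]-np.cos(.56))>.05: continue
    c=abs((P-q[0])@n)<.0025
    if c.sum()>best:best=c.sum();I=c
for _ in range(3):
    Q=P[I];c=Q.mean(0);n=np.linalg.svd(Q-c)[2][2];n*=np.sign(n[2]);I=abs((P-c)@n)<.003
print(best,len(P),n,"tilt",np.arccos(n[2]),"yaw",np.degrees(np.arctan2(-n[1],-n[0])))
# rectangle
yaw=np.arctan2(-n[1],-n[0]);Y=np.array([-np.sin(yaw),np.cos(yaw),0]);X=np.cross(Y,n)
uv=np.c_[(Q-c)@X,(Q-c)@Y].astype(np.float32);print(cv2.minAreaRect(uv),np.percentile(uv,[.5,99.5],0))
for sc in range(1): print(c)
p,res=tri(("top",[201.1,178.1]),("scene",[231.2,342.0]));print("block tri",p,res)
p,res=tri(("top",[199.1,145.6]),("scene",[234.2,373.1]));print("elbow tri",p,res)
p,res=tri(("top",[217.9,176.8]),("scene",[218.3,354.0]));print("brk tri",p,res)
p,res=tri(("top",[203.5,335.9]),("scene",[225.2,218.9]));print("tray tri",p,res)
for rc in([214.8,193.0],):print("key on +0",hitplane("top",rc,c,n))
b=cv2.imread("pics/top0.png")[155:240,125:230];s=cv2.imread("pics/scene0.png")[195:305,285:410]
cv2.imwrite("pics/c.png",np.hstack([cv2.resize(b,(400,324),interpolation=2),cv2.resize(s,(368,324),interpolation=2)]))
E
```

```text
1725 4544 [-0.51587292  0.13500291  0.8459606 ] tilt 0.5624322974784793 yaw -14.66530666934212
((-0.005327574908733368, 0.0006221607327461243), (0.11830863356590271, 0.19887737929821014), 0.6080334782600403) [[-0.06093144 -0.09834854]
 [ 0.05342484  0.09868682]]
[0.53724438 0.19845659 0.16639954]
block tri [0.53221046 0.19054811 0.16866041] [np.float64(0.0026920195972089584), np.float64(0.002692019597208947)]
elbow tri [0.52887167 0.2652396  0.19702282] [np.float64(0.0018446431825758765), np.float64(0.0018446431825757913)]
brk tri [0.48803992 0.19229374 0.18062521] [np.float64(0.0010425967812977843), np.float64(0.0010425967812978366)]
tray tri [ 0.55535516 -0.21398234 -0.0081817 ] [np.float64(0.006581560749455734), np.float64(0.006581560749455783)]
key on +0 [0.5000954  0.15828164 0.15015715]
```

View pics/c.png

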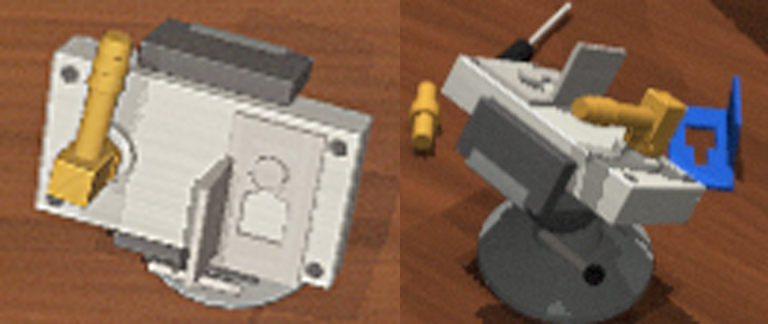

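```bash
cat >> h.py <<'E'
yaw=np.radians(-14.67);t=.56
BX=np.array([np.cos(t)*np.cos(yaw),np.cos(t)*np.sin(yaw),np.sin(t)]);BY=np.array([-np.sin(yaw),np.cos(yaw),0]);BZ=np.cross(BX,BY)
B=np.c_[BX,BY,BZ];O=np.array([.5341,.1995,.165])
def tob(p): return (np.asarray(p)-O)@B
E
python3 - <<'E'
from h import *
for n,box in(("top",(125,155,230,240)),("scene",(285,195,410,305))):
    d=np.load(f"pics/{n}0.npy");P,px=cloud(n,d,box);q=tob(P)*1000
    k=(abs(q[:,0])<56)&(abs(q[:,1])<98)&(abs(q[:,2])<3.);print(n,"face z",np.median(q[k,2]))
    f=(q[:,1]>-45)&(q[:,1]<5)&(q[:,2]>15)&(q[:,2]<70)&(abs(q[:,0])<90)
    print(" flange",f.sum(),np.percentile(q[f],[2,10,50,90,98],0).round(1).tolist())
    f=f&(q[:,2]>48);print(" flange top",f.sum(),np.percentile(q[f],[2,50,98],0).round(1).tolist())
    e=(q[:,1]>20)&(q[:,1]<110)&(q[:,2]>22)&(q[:,2]<80);Q=q[e]
    print(" elbow",e.sum(),np.percentile(Q,[2,50,98],0).round(1).tolist())
    b=Q[Q[:,2]>50];print(" body top",len(b),b.mean(0),np.percentile(b,[3,97],0).round(1).tolist())
    ang=np.linspace(-.8,.8,161)  # spout dir angle fit around (0,60)
    S=Q[(Q[:,0]>25)&(Q[:,2]<52)];print(" spout angle",np.median(np.arctan2(-(S[:,1]-60),S[:,0])), np.percentile(S,[2,98],0).round(1).tolist(), np.polyfit(S[:,0],S[:,1],1))
    for a in ([199.2,193.1],[214.8,193.0],[217.9,176.8],[199.1,145.6]) if n=="top" else ([219.5,332.3],[223.2,335.9],[218.3,354.],[234.2,373.1]):
        print(" ",a,[ (tob(hitplane(n,a,O+BZ*h,BZ))*1000).round(1).tolist() for h in(0,.005,.013,.04)])
E
```

```text
top face z -0.27242881528854196
 flange 179 [[-47.2, -25.6, 15.9], [-39.9, -25.1, 21.3], [-10.1, -24.2, 45.3], [19.3, -20.8, 56.2], [21.9, -19.5, 57.6]]
 flange top 80 [[-47.1, -25.6, 48.3], [-12.4, -23.2, 54.7], [21.0, -19.7, 58.3]]
 elbow 466 [[-11.7, 42.3, 28.7], [29.3, 52.7, 44.1], [92.6, 69.7, 58.7]]
 body top 123 [ 0.62011362 58.46767703 55.82732082] [[-12.9, 47.1, 51.2], [12.6, 70.9, 59.3]]
 spout angle 0.1494652178027521 [[27.1, 41.5, 32.2], [93.5, 62.2, 48.2]] [-0.08990093 56.79268854]
  [199.2, 193.1] [[15.1, -41.6, 0.0], [17.6, -42.7, 5.0], [21.7, -44.4, 13.0], [35.5, -50.4, 40.0]]
  [214.8, 193.0] [[-26.6, -48.6, -0.0], [-23.8, -49.7, 5.0], [-19.3, -51.4, 13.0], [-4.3, -57.2, 40.0]]
  [217.9, 176.8] [[-47.8, -10.4, 0.0], [-44.9, -11.6, 5.0], [-40.3, -13.7, 13.0], [-24.7, -20.5, 40.0]]
  [199.1, 145.6] [[-21.2, 73.8, 0.0], [-18.4, 72.1, 5.0], [-14.0, 69.4, 13.0], [0.8, 60.2, 40.0]]
scene face z -0.7418397043211785
 flange 283 [[-47.7, -24.0, 16.4], [-40.7, -21.7, 19.7], [-8.4, -18.9, 36.8], [18.7, -17.4, 53.5], [22.5, -16.2, 56.1]]
 flange top 67 [[-44.6, -24.6, 48.2], [-8.9, -19.1, 52.6], [22.5, -17.2, 56.4]]
 elbow 427 [[-10.9, 47.8, 24.0], [24.2, 64.1, 40.3], [94.4, 76.0, 56.4]]
 body top 68 [ 4.15289964 64.66198738 54.43047906] [[-12.3, 49.7, 50.4], [15.6, 75.7, 57.0]]
 spout angle -0.010729086546505744 [[27.0, 46.6, 27.2], [94.8, 68.2, 45.6]] [-0.16875688 71.22313669]
  [219.5, 332.3] [[-30.3, -73.5, 0.0], [-14.1, -63.0, 5.0], [11.8, -46.2, 13.0], [99.1, 10.6, 40.0]]
  [223.2, 335.9] [[-23.5, -54.5, 0.0], [-7.4, -44.2, 5.0], [18.3, -27.9, 13.0], [105.0, 27.4, 40.0]]
  [218.3, 354.0] [[-160.2, -97.1, 0.0], [-142.2, -86.2, 5.0], [-113.2, -68.9, 13.0], [-15.6, -10.2, 40.0]]
  [234.2, 373.1] [[-143.6, -12.7, 0.0], [-125.8, -3.1, 5.0], [-97.2, 12.3, 13.0], [-0.9, 64.3, 40.0]]
```

```bash
cat >> h.py <<'E'
from scipy.spatial.transform import Rotation as Ro
def plan(p,Rt,N,cur=None):
    s=r.sense();p0,R0=(s["tool_pos"],s["orientation"]) if cur is None else cur
    R0=Ro.from_matrix(R0);W=(R0.inv()*Ro.from_matrix(Rt)).as_rotvec()/N
    Ms=[(R0*Ro.from_rotvec(k*W)).as_matrix() for k in range(N)]
    d=np.linalg.solve(sum(Ms),np.asarray(p)-p0)
    d=np.round(d*100,2);w=np.round(np.degrees(W),2)
    print(N,"x",*d,*w," |d|cm",np.linalg.norm(d).round(2),"|w|",np.linalg.norm(w).round(2))
    return p,Rt
RB=np.c_[-BX,BY,-BZ]
def blk(x,y,z): return O+B@(np.array([x,y,z])/1000)   # mm in block frame
def st():
    s=r.sense();print("t",s["time_s"],"tcp block mm",(tob(s["tool_pos"])*1000).round(1),"world",s["tool_pos"].round(4),"F",s["contact_force"].round(1),"Fblk",(s["contact_force"]@B).round(1),"T",s["torque"].round(2),"open",round(s["opening"],4),"ff",round(s["finger_force"],1),"q",s["joint_pos"].round(2));return s
E
python3 - <<'E'
from h import *
print("tray pin",hitplane("top",[203.5,335.9],np.array([0,0,.005]),np.array([0,0,1.])))
cams.capture("top")
for g in cams.regions_of("top","tray_in")[:2]:
    m=g["region"];w=np.argwhere(m);px=w[:,::-1].astype(float)
    R,T=rays("top",px);v=R@T[:3,:3].T;P=T[:3,3]+v*((.04-T[2,3])/v[:,2])[:,None]
    print(g["conf"],g["bbox"],cv2.minAreaRect(P[:,:2].astype(np.float32)))
print("hover");c=plan(blk(-15.5,-22.5,120),RB,15)
s=st()
E
```

```text
tray pin [ 0.55747217 -0.21746802  0.005     ]
0.73 [294.4, 169.5, 377.1, 240.6] ((0.554909884929657, -0.20631738007068634), (0.17026913166046143, 0.22728677093982697), 10.155363082885742)
hover
15 x -2.46 -2.4 0.46 -0.04 -2.14 -0.15  |d|cm 3.47 |w| 2.15
t 0.9 tcp block mm [-336.4  346.2  289.3] world [0.1974 0.6455 0.2314] F [-0.4  0.4 -0.2] Fblk [-0.5  0.3  0. ] T [-0.    0.04 -0.04] open 0.0855 ff 0.0 q [-1.3   0.47 -0.05  1.53  0.02  1.14 -0.08]
```

Emit:
carry_out(
  rows="-2.46 -2.4 0.46 -0.04 -2.14 -0.15 4;-2.46 -2.4 0.46 -0.04 -2.14 -0.15 4;-2.46 -2.4 0.46 -0.04 -2.14 -0.15 4;-2.46 -2.4 0.46 -0.04 -2.14 -0.15 4;-2.46 -2.4 0.46 -0.04 -2.14 -0.15 4;-2.46 -2.4 0.46 -0.04 -2.14 -0.15 4;-2.46 -2.4 0.46 -0.04 -2.14 -0.15 4;-2.46 -2.4 0.46 -0.04 -2.14 -0.15 4",
  newtons=50,
)

```text
time_s: 1.57
tool_pos: [0.3346, 0.4034, 0.2203]
orientation: [[-0.919, 0.272, 0.285], [0.26, 0.962, -0.078], [-0.296, 0.003, -0.955]]
contact_force: [-0.1, 0.1, -0.4]
opening: 0.0398
finger_force: 0.0
```

Emit:
carry_out(
  rows="-2.46 -2.4 0.46 -0.04 -2.14 -0.15 4;-2.46 -2.4 0.46 -0.04 -2.14 -0.15 4;-2.46 -2.4 0.46 -0.04 -2.14 -0.15 4;-2.46 -2.4 0.46 -0.04 -2.14 -0.15 4;-2.46 -2.4 0.46 -0.04 -2.14 -0.15 4;-2.46 -2.4 0.46 -0.04 -2.14 -0.15 4;-2.46 -2.4 0.46 -0.04 -2.14 -0.15 4;0 0 0 0 0 0 4;0 0 0 0 0 0 4",
)

```text
time_s: 2.32
tool_pos: [0.454, 0.1964, 0.2595]
orientation: [[-0.819, 0.257, 0.514], [0.218, 0.966, -0.136], [-0.531, 0.001, -0.847]]
contact_force: [-0.3, -0.2, -0.2]
opening: 0.0401
finger_force: 0.0
```

Run:
```python
from h import *
s=st();print(s["orientation"],RB)
plan(blk(-15.5,-22.5,120),RB,3)
```

```text
t 2.3167 tcp block mm [-14.8 -23.3 120.8] world [0.454  0.1964 0.2595] F [-0.3 -0.2 -0.2] Fblk [-0.3 -0.3 -0. ] T [ 0.18  0.56 -0.02] open 0.0401 ff 0.0 q [-1.04 -0.01  0.26  2.21  0.72  0.78  0.04]
[[-0.81863079  0.25696086  0.51362899]
 [ 0.21819924  0.96642132 -0.13571632]
 [-0.53125579  0.0009719  -0.84721092]] [[-0.81963501  0.25325145  0.51386979]
 [ 0.21456859  0.96740049 -0.13452367]
 [-0.5311862   0.         -0.84725511]]
3 x 0.02 0.03 0.03 -0.02 0.0 -0.07  |d|cm 0.05 |w| 0.07
```

Emit:
carry_out(
  rows="0 0 2.5 0 0 0 4;0 0 2.5 0 0 0 4;0 0 2.5 0 0 0 4;0 0 1.6 0 0 0 4;0 0 0.8 0 0 0 4;0 0 0 0 0 0 4;0 0 0 0 0 0 4",
)

```text
time_s: 2.9
tool_pos: [0.5045, 0.1854, 0.1753]
orientation: [[-0.82, 0.253, 0.514], [0.214, 0.968, -0.135], [-0.531, -0.001, -0.847]]
contact_force: [-0.3, 0.6, -0.6]
opening: 0.0401
finger_force: 0.0
```

Run:
```python
from h import *
s=st()
P=[]
for n in("top","scene"):
    p,d=cams.capture(n);l,t,R,b=(125,155,230,240) if n=="top" else (285,165,410,305)
    P.append(cv2.resize(cv2.cvtColor(p,cv2.COLOR_RGB2BGR)[t:b,l:R],(390,390 if n=="scene" else 320),interpolation=2))
h=320;cv2.imwrite("pics/d.png",np.hstack([P[0],cv2.resize(P[1],(390,h))]))
```

```text
t 2.9 tcp block mm [-15.8 -21.1  22. ] world [0.5045 0.1854 0.1753] F [-0.3  0.6 -0.6] Fblk [-0.7  0.4 -0.3] T [0.12 0.52 0.04] open 0.0401 ff 0.0 q [-0.97  0.18  0.33  2.24  0.84  0.52 -0.04]
```

View pics/d.png

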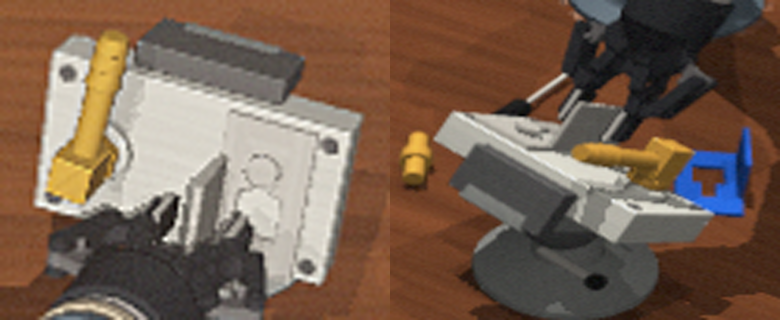

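The fingers stand either side of the flange (left crop, about (160,215) and (235,230)) and clear of the elbow. Closing now.

Emit:
carry_out(
  rows="0 0 0 0 0 0 0;0 0 0 0 0 0 0;0 0 0 0 0 0 0;0 0 0 0 0 0 0;0 0 0 0 0 0 0;0 0 0 0 0 0 0;0 0 0 0 0 0 0;0 0 0 0 0 0 0",
  newtons=50,
)

```text
time_s: 3.67
tool_pos: [0.5049, 0.185, 0.1761]
orientation: [[-0.819, 0.253, 0.515], [0.215, 0.967, -0.134], [-0.532, 0.0, -0.847]]
contact_force: [-3.6, -0.2, 6.6]
opening: 0.0044
finger_force: 49.3
```

Run:
```python
from h import *
s=st()
```

```text
t 3.6667 tcp block mm [-15.  -21.4  22.5] world [0.5049 0.185  0.1761] F [-3.6 -0.2  6.6] Fblk [ 0.6 -1.1  7.5] T [-0.02  0.52 -0.06] open 0.0044 ff 49.3 q [-0.97  0.18  0.33  2.24  0.84  0.52 -0.04]
```

Emit:
carry_out(
  rows="-0.2 0 -0.05 0 0 0 0;-0.6 0 0 0 0 0 0;-0.8 0 0 0 0 0 0;-0.8 0 0 0 0 0 0;-0.7 0 0 0 0 0 0;-0.45 0 0 0 0 0 0;0 0 0 0 0 0 0;0 0 0 0 0 0 0",
)

```text
time_s: 4.33
tool_pos: [0.532, 0.1776, 0.1938]
orientation: [[-0.821, 0.253, 0.512], [0.214, 0.967, -0.135], [-0.529, -0.001, -0.848]]
contact_force: [-7.5, 1.8, 3.1]
opening: 0.0043
finger_force: 49.7
```

Run:
```python
from h import *
s=st()
p,d=cams.capture("top")
for t in("keyhole","stud","bracket_grip"):
  for g in cams.pinpoint("top",t)[:3]: print(t,round(g["conf"],2),g["point"],[(tob(hitplane("top",g["point"],O+BZ*h,BZ))*1000).round(1).tolist() for h in(0.,.013,.04)])
cv2.imwrite("pics/e.png",cv2.resize(cv2.cvtColor(p,cv2.COLOR_RGB2BGR)[150:240,125:230],(700,600),interpolation=2))
```

```text
t 4.3333 tcp block mm [ 18.2 -21.8  22.5] world [0.532  0.1776 0.1938] F [-7.5  1.8  3.1] Fblk [-4.9 -0.2  6.7] T [ 0.43  1.48 -0.03] open 0.0043 ff 49.7 q [-0.91  0.18  0.33  2.19  0.76  0.53  0.09]
keyhole 0.67 [202.3, 195.5] [[8.7, -48.8, 0.0], [15.5, -51.5, 13.0], [29.5, -57.3, 40.0]]
keyhole 0.57 [285.4, 174.3] [[-248.8, -36.0, -0.0], [-238.6, -39.0, 13.0], [-217.5, -45.1, 40.0]]
keyhole 0.25 [198.7, 191.5] [[15.2, -37.5, 0.0], [21.8, -40.4, 13.0], [35.6, -46.5, 40.0]]
stud 0.78 [310.1, 405.6] [[-118.5, -625.4, 0.0], [-110.0, -620.5, 13.0], [-92.5, -610.2, 40.0]]
stud 0.63 [198.9, 194.1] [[16.6, -43.8, 0.0], [23.2, -46.7, 13.0], [37.0, -52.6, 40.0]]
bracket_grip 0.96 [291.4, 160.9] [[-280.3, -3.4, -0.0], [-269.7, -6.8, 13.0], [-247.7, -13.8, 40.0]]
bracket_grip 0.56 [205.2, 183.0] [[-8.5, -19.9, 0.0], [-1.6, -23.1, 13.0], [12.9, -29.6, 40.0]]
```

View pics/e.png

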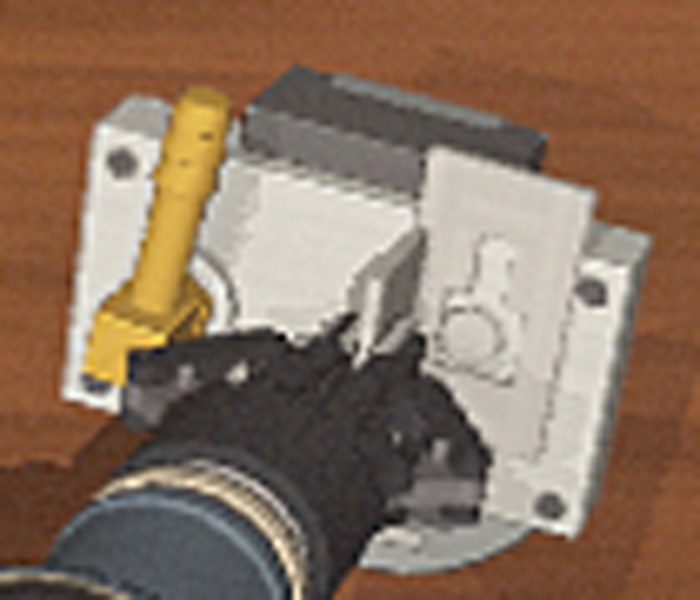

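The stud head (470,335) now lies inside the wide opening (440–520, 295–380). It needs about 2 mm more up-slope, then I lift straight off.

Emit:
carry_out(
  rows="-0.2 0 0 0 0 0 0;0 0 0 0 0 0 0;0 0 -0.3 0 0 0 0;0 0 -0.4 0 0 0 0;0 0 0 0 0 0 0",
)

```text
time_s: 4.95
tool_pos: [0.5315, 0.1773, 0.2019]
orientation: [[-0.819, 0.254, 0.514], [0.215, 0.967, -0.135], [-0.531, -0.0, -0.847]]
contact_force: [-0.2, -0.7, -1.7]
opening: 0.0043
finger_force: 48.9
```

Run:
```python
from h import *
s=st()
```

```text
t 4.95 tcp block mm [ 22.2 -22.2  29.6] world [0.5315 0.1773 0.2019] F [-0.2 -0.7 -1.7] Fblk [-0.9 -0.7 -1.5] T [ 0.32  0.87 -0.04] open 0.0043 ff 48.9 q [-0.92  0.17  0.32  2.18  0.75  0.55  0.11]
```

Emit:
carry_out(
  rows="0.1 0 -0.6 0 0 0 0;0 0 -0.8 0 0 0 0;0 0 -1.5 0 0 0 0;0 0 -2.5 0 0 0 0;0 0 -3 0 0 0 0;0 0 -2.5 0 0 0 0;0 0 0 0 0 0 0",
)

```text
time_s: 5.53
tool_pos: [0.4746, 0.1951, 0.2982]
orientation: [[-0.817, 0.25, 0.519], [0.216, 0.968, -0.128], [-0.534, 0.008, -0.845]]
contact_force: [0.0, 1.3, -2.1]
opening: 0.0043
finger_force: 49.0
```

Run:
```python
from h import *
s=st()
yt=np.radians(9);Rt=np.c_[[-np.cos(yt),-np.sin(yt),0],[-np.sin(yt),np.cos(yt),0],[0,0,-1.]]
C=np.array([.556,-.212,.005])
def at(z): return C-Rt@[-.012,-.0275,0]+[0,0,z]
print(at(.0215))
c=plan(at(.18),Rt,16)
c=plan(at(.03),Rt,6,c)
P,_=cloud("top",cams.capture("top")[1],(285,160,385,250))
k=P[:,2]>.03;k&=P[:,2]<.05;print(k.sum(),cv2.minAreaRect(P[k][:,:2].astype(np.float32)), P[k].mean(0))
```

```text
t 5.5333 tcp block mm [ 22.9 -19.3 142.9] world [0.4746 0.1951 0.2982] F [ 0.   1.3 -2.1] Fblk [-1.4  1.2 -1.6] T [0.3  0.76 0.03] open 0.0043 ff 49.0 q [-1.   -0.04  0.25  2.13  0.66  0.83  0.16]
[ 0.53984579 -0.18671578  0.0265    ]
16 x -0.32 -2.35 0.89 -0.39 2.0 -1.44  |d|cm 2.53 |w| 2.5
6 x -0.0 0.0 2.5 0.0 0.0 0.0  |d|cm 2.5 |w| 0.0
589 ((0.5567570328712463, -0.20736345648765564), (0.1703745722770691, 0.22364495694637299), 10.452357292175293) [ 0.558687   -0.21009224  0.03782443]
```

Emit:
carry_out(
  rows="-0.32 -2.3 0.88 -0.39 2 -1.44 0;-0.32 -2.3 0.88 -0.39 2 -1.44 0;-0.32 -2.3 0.88 -0.39 2 -1.44 0;-0.32 -2.3 0.88 -0.39 2 -1.44 0;-0.32 -2.3 0.88 -0.39 2 -1.44 0;-0.32 -2.3 0.88 -0.39 2 -1.44 0;-0.32 -2.3 0.88 -0.39 2 -1.44 0;-0.32 -2.3 0.88 -0.39 2 -1.44 0",
)

```text
time_s: 6.25
tool_pos: [0.495, -0.0011, 0.243]
orientation: [[-0.962, 0.051, 0.268], [0.041, 0.998, -0.046], [-0.27, -0.033, -0.962]]
contact_force: [0.6, 0.6, -2.6]
opening: 0.0044
finger_force: 49.2
```

Emit:
carry_out(
  rows="-0.32 -2.3 0.88 -0.39 2 -1.44 0;-0.32 -2.3 0.88 -0.39 2 -1.44 0;-0.32 -2.3 0.88 -0.39 2 -1.44 0;-0.32 -2.3 0.88 -0.39 2 -1.44 0;-0.32 -2.3 0.88 -0.39 2 -1.44 0;-0.32 -2.3 0.88 -0.39 2 -1.44 0;-0.32 -2.3 0.88 -0.39 2 -1.44 0;-0.32 -2.3 0.88 -0.39 2 -1.44 0;0 0 0 0 0 0 0;0 0 0 0 0 0 0",
)

```text
time_s: 7.08
tool_pos: [0.5379, -0.185, 0.1816]
orientation: [[-0.989, -0.15, -0.011], [-0.15, 0.989, -0.009], [0.012, -0.007, -1.0]]
contact_force: [-0.4, 0.4, -2.8]
opening: 0.0043
finger_force: 49.7
```

Run:
```python
from h import *
s=st()
yt=np.radians(10.4);Rt=np.c_[[-np.cos(yt),-np.sin(yt),0],[-np.sin(yt),np.cos(yt),0],[0,0,-1.]]
C=np.array([.557,-.2075,.005])
def at(z): return C-Rt@[-.012,-.0275,0]+[0,0,z]
c=plan(at(.035),Rt,6)
P=[]
for n,(l,t,R,b) in(("top",(265,140,405,250)),("scene",(140,130,300,260))):
    p,d=cams.capture(n);P.append(cv2.resize(cv2.cvtColor(p,cv2.COLOR_RGB2BGR)[t:b,l:R],(398,320),interpolation=2))
cv2.imwrite("pics/f.png",np.hstack(P))
```

```text
t 7.0833 tcp block mm [  94.4 -371.   -39.6] world [ 0.5379 -0.185   0.1816] F [-0.4  0.4 -2.8] Fblk [-1.9  0.3 -2.1] T [ 0.07  0.05 -0.02] open 0.0043 ff 49.7 q [-0.29  0.41  0.71  1.87 -0.3   0.98  2.27]
6 x -0.06 0.04 2.36 -0.07 -0.11 -0.3  |d|cm 2.36 |w| 0.33
```

View pics/f.png

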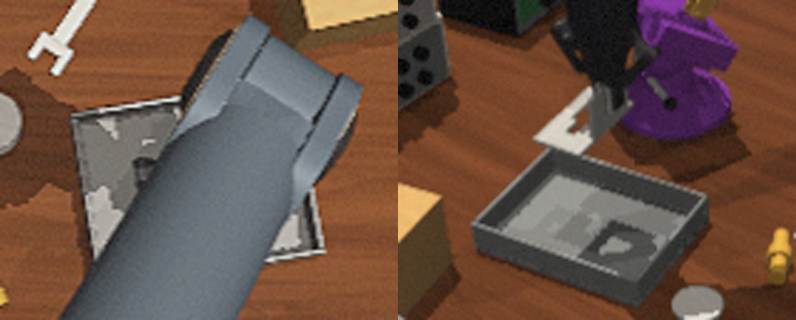

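The bracket is held above the tray, plate down, with the tray clear below it. Lowering.

Emit:
carry_out(
  rows="0 0 2.4 0 -0.1 0 0;0 0 2.6 0 -0.1 0 0;0 0 2.6 0 -0.1 0 0;0 0 2.6 0 -0.1 0 0;0 0 2.2 0 -0.1 0 0;0 0 1.6 0 -0.1 0 0;0 0 0.7 0 0 0 0;0 0 0 0 0 0 0;0 0 0.3 0 0 0 0;0 0 0.3 0 0 0 0",
)

```text
time_s: 8.02
tool_pos: [0.5397, -0.1837, 0.0317]
orientation: [[-0.988, -0.154, 0.007], [-0.154, 0.988, -0.006], [-0.006, -0.007, -1.0]]
contact_force: [0.1, 0.3, -1.9]
opening: 0.0045
finger_force: 49.6
```

Run:
```python
from h import *
s=st()
```

```text
t 8.0167 tcp block mm [  16.  -369.3 -167.4] world [ 0.5397 -0.1837  0.0317] F [ 0.1  0.3 -1.9] Fblk [-1.   0.3 -1.6] T [ 0.07 -0.    0.02] open 0.0045 ff 49.6 q [-0.16  0.61  0.56  1.98 -0.49  0.68  2.43]
```

Emit:
carry_out(
  rows="0 0 0.15 0 0 0 0;0 0 0.15 0 0 0 0;0 0 0.1 0 0 0 0;0 0 0 0 0 0 0",
)

```text
time_s: 8.35
tool_pos: [0.5392, -0.1838, 0.0275]
orientation: [[-0.988, -0.154, 0.005], [-0.154, 0.988, -0.005], [-0.004, -0.005, -1.0]]
contact_force: [-1.6, 0.9, 4.9]
opening: 0.0046
finger_force: 50.7
```

Emit:
carry_out(
  rows="0 0 0 0 0 0 1;0 0 0 0 0 0 2.5;0 0 0 0 0 0 3;0 0 0 0 0 0 3;0 0 -1 0 0 0 3;0 0 -2 0 0 0 3;0 0 -3 0 0 0 3;0 0 -3 0 0 0 3;0 0 -3 0 0 0 3;0 0 -3 0 0 0 3",
)

```text
time_s: 9.18
tool_pos: [0.5376, -0.1832, 0.1784]
orientation: [[-0.988, -0.153, 0.004], [-0.153, 0.988, -0.005], [-0.003, -0.006, -1.0]]
contact_force: [0.7, -1.3, -0.5]
opening: 0.0302
finger_force: 0.0
```

Run:
```python
from h import *
s=st()
a=.13
def RE(a):
    ex=np.cos(a)*BX-np.sin(a)*BY;ey=np.cos(a)*BY+np.sin(a)*BX
    return np.c_[-ex,ey,-BZ]
for a in(.13,.13-np.pi/2): 
    c=plan(blk(-10,40,200),RE(a),20)
```

```text
t 9.1833 tcp block mm [  92.1 -369.3  -41.9] world [ 0.5376 -0.1832  0.1784] F [ 0.7 -1.3 -0.5] Fblk [ 0.6 -1.1 -1. ] T [-0.07 -0.02 -0.02] open 0.0302 ff 0.0 q [-0.29  0.41  0.71  1.89 -0.32  0.96  2.29]
20 x 0.53 2.2 -0.92 0.21 -1.59 1.51  |d|cm 2.44 |w| 2.2
20 x -1.08 1.99 -1.23 1.32 -1.01 -2.87  |d|cm 2.58 |w| 3.32
```

```bash
cat >> h.py <<'E'
from scipy.optimize import least_squares
def RE(a):
    ex=np.cos(a)*BX-np.sin(a)*BY;ey=np.cos(a)*BY+np.sin(a)*BX
    return np.c_[-ex,ey,-BZ]
def elbow(a0,show=True):
    for n,box in(("top",(125,155,235,240)),("scene",(270,165,410,305))):
        p,d=cams.capture(n);P,_=cloud(n,d,box);q=tob(P)*1000
        rel=q-[0,60,36]
        for it in range(4):
            e=np.array([np.cos(a0),-np.sin(a0)]);f=np.array([np.sin(a0),np.cos(a0)])
            s=rel[:,:2]@e;l=rel[:,:2]@f
            k=(s>25)&(s<92)&(np.hypot(l,rel[:,2])<17)&(rel[:,2]>-13);S=rel[k]
            fun=lambda v:np.hypot(S[:,0]*np.sin(v[0])+S[:,1]*np.cos(v[0])-v[1],S[:,2]-v[2])-v[3]
            o=least_squares(fun,[a0,0,0,10],loss="soft_l1",bounds=([-1,-6,-6,8],[2.5,6,6,12]));a0=o.x[0]
        if show:print(n,k.sum(),"angle",a0.round(3),"off",o.x[1:].round(1),"rms",np.sqrt((fun(o.x)**2).mean()).round(2))
    return a0
E
python3 - <<'E'
from h import *
elbow(.13)
p=cv2.cvtColor(cams.capture("scene")[0],cv2.COLOR_RGB2BGR);q=cv2.cvtColor(cams.capture("top")[0],cv2.COLOR_RGB2BGR)
cv2.imwrite("pics/g.png",np.hstack([cv2.resize(q[130:260,260:410],(390,338)),cv2.resize(p[180:280,150:300],(400,338))]))
for a in(.13,):
    c=plan(blk(0,60,170),RE(a),20)
E
```

```text
top 228 angle 0.109 off [-0.3  0.5  8.7] rms 1.74
scene 175 angle 0.088 off [ 1.2 -0.   8.9] rms 1.58
20 x 0.42 2.28 -0.79 0.21 -1.59 1.51  |d|cm 2.45 |w| 2.2
```

View pics/g.png

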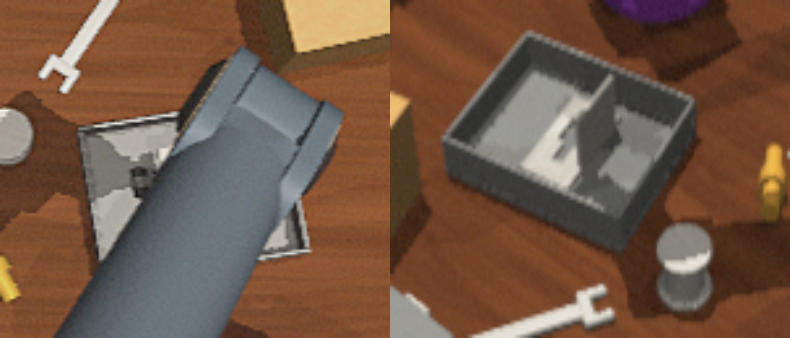

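The bracket lies plate down inside the tray (right crop, around (575,130)). Going to the elbow at about 0.11 rad.

Emit:
carry_out(
  rows="0.42 2.28 -0.79 0.21 -1.59 1.51 5;0.42 2.28 -0.79 0.21 -1.59 1.51 5;0.42 2.28 -0.79 0.21 -1.59 1.51 5;0.42 2.28 -0.79 0.21 -1.59 1.51 5;0.42 2.28 -0.79 0.21 -1.59 1.51 5;0.42 2.28 -0.79 0.21 -1.59 1.51 5;0.42 2.28 -0.79 0.21 -1.59 1.51 5;0.42 2.28 -0.79 0.21 -1.59 1.51 5;0.42 2.28 -0.79 0.21 -1.59 1.51 5;0.42 2.28 -0.79 0.21 -1.59 1.51 5",
)

```text
time_s: 10.22
tool_pos: [0.477, 0.0446, 0.2457]
orientation: [[-0.954, 0.112, 0.277], [0.106, 0.994, -0.036], [-0.279, -0.005, -0.96]]
contact_force: [-0.4, 0.3, 0.0]
opening: 0.0501
finger_force: 0.0
```

Emit:
carry_out(
  rows="0.42 2.28 -0.79 0.21 -1.59 1.51 5;0.42 2.28 -0.79 0.21 -1.59 1.51 5;0.42 2.28 -0.79 0.21 -1.59 1.51 5;0.42 2.28 -0.79 0.21 -1.59 1.51 5;0.42 2.28 -0.79 0.21 -1.59 1.51 5;0.42 2.28 -0.79 0.21 -1.59 1.51 5;0.42 2.28 -0.79 0.21 -1.59 1.51 5;0.42 2.28 -0.79 0.21 -1.59 1.51 5;0.42 2.28 -0.79 0.21 -1.59 1.51 5;0.42 2.28 -0.79 0.21 -1.59 1.51 5",
)

```text
time_s: 11.05
tool_pos: [0.4609, 0.2805, 0.3063]
orientation: [[-0.781, 0.358, 0.512], [0.338, 0.931, -0.135], [-0.525, 0.067, -0.848]]
contact_force: [1.2, 0.1, 0.6]
opening: 0.0501
finger_force: 0.0
```

Run:
```python
from h import *
s=st()
c=plan(blk(0,60,100),RE(.11),4)
c=plan(blk(0,60,21),RE(.11),4,c)
```

```text
t 11.05 tcp block mm [ -2.3  59.8 168.3] world [0.4609 0.2805 0.3063] F [1.2 0.1 0.6] Fblk [ 1.3  0.4 -0.1] T [0.14 0.53 0.03] open 0.0501 ff 0.0 q [-1.16  0.05  0.27  2.03  0.63  0.93 -0.07]
4 x -0.06 0.01 1.71 -0.02 -0.02 -0.28  |d|cm 1.71 |w| 0.28
4 x 0.0 -0.0 1.97 0.0 0.0 0.0  |d|cm 1.97 |w| 0.0
```

Emit:
carry_out(
  rows="-0.06 0 2.5 0 0 -0.28 5;-0.06 0 3 0 0 -0.28 5;-0.06 0 3 0 0 -0.28 5;0 0 2.5 0 0 -0.28 5;0 0 2 0 0 0 5;0 0 1 0 0 0 5;0 0 0.4 0 0 0 5;0 0 0 0 0 0 5;0 0 0 0 0 0 5",
)

```text
time_s: 11.8
tool_pos: [0.5368, 0.2607, 0.1867]
orientation: [[-0.788, 0.341, 0.513], [0.32, 0.938, -0.132], [-0.526, 0.06, -0.848]]
contact_force: [-0.2, 0.5, -0.4]
opening: 0.0497
finger_force: 0.0
```

Run:
```python
from h import *
s=st();c=plan(blk(0,60,22),RE(.11),1)
P=[]
for n,(l,t,R,b) in(("top",(125,155,230,240)),("scene",(300,175,400,265))):
    p,d=cams.capture(n);P.append(cv2.resize(cv2.cvtColor(p,cv2.COLOR_RGB2BGR)[t:b,l:R],(395,340),interpolation=2))
cv2.imwrite("pics/h.png",np.hstack(P))
```

```text
t 11.8 tcp block mm [ 0.6 59.8 25.2] world [0.5368 0.2607 0.1867] F [-0.2  0.5 -0.4] Fblk [-0.5  0.4 -0.2] T [0.15 0.53 0.03] open 0.0497 ff 0.0 q [-1.05  0.28  0.35  2.09  0.7   0.58 -0.08]
1 x 0.06 0.01 0.32 0.09 -0.12 0.0  |d|cm 0.33 |w| 0.15
```

View pics/h.png

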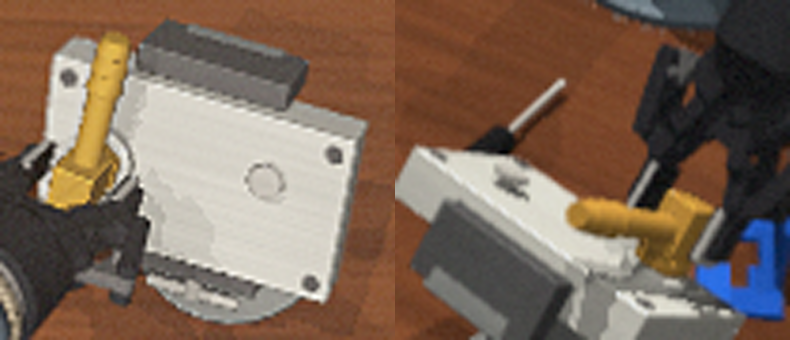

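The fingers straddle the elbow body (left crop, around (80,180)) and the stud is bare. Closing.

Emit:
carry_out(
  rows="0 0 0.2 0 0 0 1.5;0 0 0 0 0 0 1.5;0 0 0 0 0 0 1.5;0 0 0 0 0 0 1.5;0 0 0 0 0 0 1.5;0 0 0 0 0 0 1.5",
  newtons=60,
)

```text
time_s: 12.4
tool_pos: [0.5384, 0.2621, 0.1858]
orientation: [[-0.788, 0.338, 0.515], [0.319, 0.939, -0.129], [-0.527, 0.063, -0.848]]
contact_force: [-2.1, 5.0, 6.1]
opening: 0.0253
finger_force: 60.7
```

Run:
```python
from h import *
s=st();R=s["orientation"].T@B;print("tool yaw vs block",np.arctan2(s["orientation"][:,1]@BX,s["orientation"][:,1]@BY))
```

```text
t 12.4 tcp block mm [ 1.1 61.7 23.8] world [0.5384 0.2621 0.1858] F [-2.1  5.   6.1] Fblk [0.4 4.3 7. ] T [0.83 0.31 0.61] open 0.0253 ff 60.7 q [-1.05  0.28  0.35  2.09  0.7   0.57 -0.08]
tool yaw vs block 0.10947046204354097
```

Emit:
carry_out(
  rows="0 0.15 -0.05 0 0 0 1.5;0 0 0 0 0 3 1.5;0 0 0 0 0 6 1.5;0 0 0 0 0 6 1.5;0 0 0 0 0 6 1.5;0 0 0 0 0 6 1.5;0 0 0 0 0 3 1.5;0 0 0 0 0 0 1.5",
)

```text
time_s: 13.07
tool_pos: [0.5378, 0.2612, 0.1855]
orientation: [[-0.51, 0.691, 0.512], [0.748, 0.65, -0.133], [-0.425, 0.315, -0.848]]
contact_force: [-5.6, 0.4, 8.5]
opening: 0.0251
finger_force: 61.2
```

```bash
cat >> h.py <<'E'
def tyaw(s): return np.arctan2(s["orientation"][:,1]@BX,s["orientation"][:,1]@BY)
E
python3 - <<'E'
from h import *
s=st();print("tool yaw vs block",tyaw(s),"Tblk",s["torque"]@B);elbow(tyaw(s))
E
```

```text
t 13.0667 tcp block mm [ 0.7 60.7 23.8] world [0.5378 0.2612 0.1855] F [-5.6  0.4  8.5] Fblk [-0.2 -1.1 10.1] T [0.67 0.32 0.11] open 0.0251 ff 61.2 q [-1.14  0.29  0.45  2.09  0.65  0.56 -0.56]
tool yaw vs block 0.6366873000357167 Tblk [ 0.54091035  0.47649463 -0.20656258]
top 216 angle 0.637 off [-0.5  0.3  8.7] rms 1.63
scene 235 angle 0.609 off [-0.4 -0.6  9. ] rms 1.96
```

Emit:
carry_out(
  rows="0 0 0 0 0 4 1.5;0 0 0 0 0 6 1.5;0 0 0 0 0 6 1.5;0 0 0 0 0 6 1.5;0 0 0 0 0 6 1.5;0 0 0 0 0 6 1.5;0 0 0 0 0 6 1.5;0 0 0 0 0 4 1.5;0 0 0 0 0 2 1.5;0 0 0 0 0 0 1.5",
)

```text
time_s: 14.0
tool_pos: [0.5364, 0.2606, 0.1847]
orientation: [[0.143, 0.848, 0.51], [0.987, -0.085, -0.135], [-0.071, 0.523, -0.85]]
contact_force: [-12.3, -0.2, 11.9]
opening: 0.0254
finger_force: 62.1
```

Run:
```python
from h import *
s=st();print("tool yaw vs block",tyaw(s),"Tblk",s["torque"]@B);elbow(tyaw(s))
```

```text
t 14.0 tcp block mm [-0.8 59.7 23.7] world [0.5364 0.2606 0.1847] F [-12.3  -0.2  11.9] Fblk [-3.7 -3.3 16.3] T [ 0.2   1.03 -0.14] open 0.0254 ff 62.1 q [-1.28  0.31  0.63  2.1   0.55  0.52 -1.27]
tool yaw vs block 1.4381539212727177 Tblk [-0.12854489  1.04966642 -0.07946885]
top 225 angle 1.414 off [-2.9 -0.6  9.3] rms 1.61
scene 209 angle 1.413 off [-1.7 -0.9  9. ] rms 1.71
```

Emit:
carry_out(
  rows="0 0 -0.1 0 0 2 1.5;0 0 0 0 0 3 1.5;0 0 0 0 0 2.5 1.5;0 0 0 0 0 0 1.5;0 0 0 0 0 0 1.5",
)

```text
time_s: 14.52
tool_pos: [0.5361, 0.2607, 0.1846]
orientation: [[0.251, 0.823, 0.51], [0.968, -0.211, -0.135], [-0.003, 0.527, -0.85]]
contact_force: [-5.4, 1.0, -0.6]
opening: 0.0253
finger_force: 61.5
```

Run:
```python
from h import *
s=st();print("tool yaw vs block",tyaw(s),"Tblk",s["torque"]@B);elbow(tyaw(s))
# block yaw from face plane (clean area) and right/upper edges
for n,box in(("top",(125,155,235,240)),("scene",(270,165,410,305))):
    p,d=cams.capture(n);P,_=cloud(n,d,box);q=tob(P)*1000
    k=(abs(q[:,0])<54)&(q[:,1]>-96)&(q[:,1]<35)&(abs(q[:,2])<3)&(np.hypot(q[:,0]-20,q[:,1]+50)>16)
    S=P[k];nn=np.linalg.svd(S-S.mean(0),full_matrices=False)[2][2];nn*=np.sign(nn[2])
    print(n,k.sum(),"tilt",np.arccos(nn[2]),"yaw",np.degrees(np.arctan2(-nn[1],-nn[0])),"z",np.median(q[k,2]))
    k=(abs(q[:,2])<3.5)
    # right edge: min y per x bin ; lower edge: min x per y bin
    xs=[];ys=[]
    for x in range(-45,45,6):
        m=k&(abs(q[:,0]-x)<3)&(q[:,1]<-70)
        if m.sum():xs.append(x);ys.append(q[m,1].min())
    print(" right edge",np.round(ys,1).tolist(),"ang",np.polyfit(xs,ys,1)[0] if xs else None)
    xs=[];ys=[]
    for y in range(-88,30,6):
        m=k&(abs(q[:,1]-y)<3)&(q[:,0]<-30)
        if m.sum():xs.append(y);ys.append(q[m,0].min())
    print(" lower edge",np.round(ys,1).tolist(),"slope",np.polyfit(xs,ys,1)[0] if xs else None)
    cv2.imwrite(f"pics/i{n}.png",cv2.cvtColor(p,cv2.COLOR_RGB2BGR))
```

```text
t 14.5167 tcp block mm [-1.  59.7 23.8] world [0.5361 0.2607 0.1846] F [-5.4  1.  -0.6] Fblk [-5.  -0.4  2.4] T [0.75 1.22 0.25] open 0.0253 ff 61.5 q [-1.3   0.32  0.66  2.1   0.53  0.52 -1.38]
tool yaw vs block 1.5666839938192236 Tblk [ 0.48685956  1.37128521 -0.01360527]
top 234 angle 1.558 off [-1.7 -0.4  9.1] rms 1.59
scene 196 angle 1.547 off [-2.  -0.8  9.1] rms 1.71
top 1503 tilt 0.5579390372959578 yaw -14.408194992145509 z -0.7051382220592521
 right edge [-98.2, -99.7, -98.5, -97.6, -98.3, -98.5, -98.5, -98.0, -98.9, -98.1, -98.7, -98.2, -98.9, -98.0, -98.7] ang 0.0006955180624968155
 lower edge [-56.2, -54.3, -54.3, -56.2, -55.8, -56.9, -54.0, -55.6, -56.8, -56.2, -54.6, -56.4, -56.3, -55.8, -56.8, -54.7, -57.3, -57.6, -55.4, -55.7] slope -0.009281557463422779
scene 512 tilt 0.561695752816999 yaw -14.005515789746 z -1.284565129055569
 right edge [-97.1, -97.2, -95.7, -84.0, -92.1, -92.4, -96.9, -97.5, -95.0, -93.9, -91.3, -97.0, -96.4, -96.1, -92.1] ang -0.007478936158621936
 lower edge [-50.1, -52.5, -316.4, -318.3, -320.4, -319.2, -318.7, -313.6, -303.1, -322.9, -326.7, -319.2, -320.1, -323.9, -317.9, -322.3, -314.2, -239.7, -239.1] slope -0.9510294748057814
```

Emit:
carry_out(
  rows="0 0 0 0 0 0 2.8;0 0 0 0 0 0 4;0 0 0 0 0 0 5;0 0 0 0 0 0 5;0 0 -1 0 0 0 5;0 0 -2.5 0 0 0 5;0 0 -3 0 0 0 5;0 0 -3 0 0 0 5;0 0 -3 0 0 0 5;0 0 -2 0 0 0 5",
)

```text
time_s: 15.55
tool_pos: [0.4628, 0.2814, 0.3119]
orientation: [[0.249, 0.821, 0.514], [0.968, -0.213, -0.13], [0.003, 0.53, -0.848]]
contact_force: [0.5, 0.3, 0.3]
opening: 0.0499
finger_force: 0.0
```

Run:
```python
from h import *
s=st();elbow(1.56)
p,d=cams.capture("top");P,_=cloud("top",d,(125,155,235,240));q=tob(P)*1000
k=(q[:,2]>52)&(q[:,2]<62)&(np.hypot(q[:,0],q[:,1]-60)<22);print("body top rect",k.sum(),q[k].mean(0) if k.any() else 0,cv2.minAreaRect(q[k][:,:2].astype(np.float32)) if k.any() else 0)
p2,_=cams.capture("scene")
cv2.imwrite("pics/j.png",np.hstack([cv2.resize(cv2.cvtColor(a,cv2.COLOR_RGB2BGR)[t:b,l:R],(395,340),interpolation=2) for a,(l,t,R,b) in((p,(125,155,230,240)),(p2,(150,165,410,300)))]))
```

```text
t 15.55 tcp block mm [  2.   61.2 172.1] world [0.4628 0.2814 0.3119] F [0.5 0.3 0.3] Fblk [ 0.5  0.4 -0. ] T [0.2  0.44 0.03] open 0.0499 ff 0.0 q [-1.52  0.03  0.64  2.04  0.62  0.92 -1.48]
top 234 angle 1.555 off [-2.3 -0.1  8.9] rms 1.72
scene 196 angle 1.528 off [-2.8 -0.9  9.1] rms 1.88
body top rect 117 [-0.24091611 59.05942381 56.20094767] ((-0.33495521545410156, 59.43555450439453), (28.451438903808594, 26.054763793945312), 3.3244972229003906)
```

View pics/j.png

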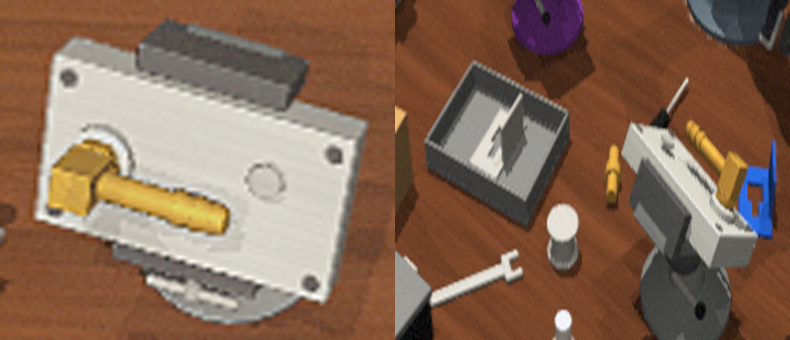

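The spout points straight across towards the stud's side, at about 1.57 rad. The bracket is in the tray and the gripper is clear of everything.

```bash
python3 -c "
from workcell import job
print(job.hand_in())"
```

```text
the job is handed in; nothing more can be done
None
```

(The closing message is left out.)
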